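Seat the inner lid with the nested lid set, then lift the outer lid alone

ROBOT

A 7-joint arm with a two-finger parallel gripper is mounted at the origin on the work surface. World frame = base frame: x ahead of the robot, y to its left, z up, the work surface at z = 0. Lengths are in m, angles in degrees, forces in N, time in s.
With the tool pointing down it reaches from about 0.425 to 1.025 m from the base axis. Payload 3.6 kg.
Tool frame: the origin (TCP) lies between the finger pads; the fingertips stand 25 mm ahead of it and the grasp point (between the pads) lies 6 mm ahead of it; z points along the fingers, y is the direction in which the jaws open and shut (so a half turn about z gives the same grasp; the last joint's range is limited). The gripper opens to 85 mm and grips with 20 to 120 N. Pads are 22 mm wide; open, the fingers measure 114 mm over their backs; the gripper's body (76 mm by 85 mm) begins 54 mm behind the grasp point. The pads swing forward as they close: fully open they stand 13 mm farther back than shut.
Start: joints at [-75.029, 33.873, 2.773, 92.16, -1.908, 54.013, -1.931], TCP at [0.252, 0.68, 0.256] pointing down, gripper open.
Joint ranges: [-153.93, 153.93], [-27.13, 128.08], [-72.61, 78.16], [10.71, 143.7], [-87.88, 267.88], [4.46, 118.87], [-176.78, 176.78]. Speed limits (degrees/s): [147.25, 147.25, 180, 180, 180, 180, 180].

INTERFACE

Orientations are given as [roll, pitch, yaw] about the fixed x, y, z axes, in that order (R = Rz(yaw) Ry(pitch) Rx(roll)).
In Python, from plant import env gives the robot as it stands.
- The arm moves only by the tool send_rows, never from a script. Its argument "steps" is a list of rows, each an object of numbers: "rx", "ry", "rz": the turn, a rotation vector about the world's x, y, z in degrees; "tx", "ty", "tz": the shift along the world's x, y, z in cm; "jaw": the opening, from 0 (shut) to 1 (fully open). In form: [{"rx": .., "ry": .., "rz": .., "tx": .., "ty": .., "tz": .., "jaw": ..}, ...]. A call has 1 to 20 rows; each row shifts and turns the commanded pose from where the row before left it; what a row does not reach is not made up. A row lasts 1/8 s, in which the tool goes at most 62.5 mm and 10.7 degrees, less where a joint would pass 70% of its speed; a pose out of reach is approached as far as the arm can. A call with a gripper value outside its range is refused whole. The fingers move at their own pace and stop on an object; "grip_force" is the grip in N (left out, the last holds). Time passes only in rows, so rows that do not move let the fingers close. It gives the time, the measured TCP pose, the force and the opening at its end, in the units of the state.
- env.observe(): the state, without advancing time (a new reading comes with each control period).
- env.camera(name): name is "scene" or "top"; returns a dict with "frame" (480x640x3 uint8, blue, green, red), "depth" (480x640 float32, m along the optical axis (not along the pixel's ray), 0 where there is no reading), "mtx" (3x3 intrinsics, pixels), "position" and "attitude" of the camera in the world. Camera axes: x right, y down, z forward; pixel columns grow to the right and rows downward; lengths in m; the calibration is good to about 2 mm. A picture is of the moment at which its call begins.
- env.job_done(): hands the job in, once; it reports no verdict.
The state is a dict: "t": time; "joint_positions": joint angles; "qvel": joint speeds; "effort": joint torques, N m; "position": TCP position; "ee_rot": TCP orientation; "wrist_force": force on the tool from outside, world axes, zero at the start; "ft_torque": the same for the moment, N m; "opening": finger opening in m.
Only numpy, scipy, OpenCV 4.12 (cv2) and the standard library are available. Lean on these libraries where they do the work, as an engineer would, in place of code of your own. Each camera call takes 0.05 s, during which the arm holds its last target.

TASK

Of the two green tea canisters on the counter one is already closed by an inner lid and the other is still open. Pick up the nested lid set from the saucer by the inner lid's black knob, so that the wooden outer lid rides along, lower it gently into the open canister's mouth until the inner lid sits flat on the rim, and let go. Then take the outer lid by its collar and lift it alone, at least 10 cm higher than it sat, leaving the inner lid seated and undisturbed, and finish while still holding the outer lid up there, level; do not shove the canisters or disturb the other things.

Things in the scene. Friction and masses are not known exactly. Their poses are not given: they have to be found in the camera images.
- inner_lid: Inner lid of the lid set, on the saucer under the outer lid. White disc with upright black knob. Origin: centre of underside, z up. Tapered plug 76 to 90 mm diameter, z 0 to 12 mm; flange 104 mm diameter, z 12 to 17, rests on a canister's rim; round-topped knob 18 mm diameter, z 17 to 71. 150 g. Seated, its origin is 78 mm above the canister's. The outer lid only rests on the flange: lifting the knob lifts both.
- outer_lid: Brown wooden loose cover over the inner lid. Origin: centre of the skirt's lower edge, z up. Skirt 118 mm outside, 110 inside, z 0 to 12 mm; flat deck 118 mm, z 12 to 16; upright collar 46 mm outside, 34 inside, z 16 to 42, open: the inner knob stands through it and ends 24 mm above it. Nested, origin 5 mm above the inner lid's; sideways play 3 mm. 140 g.
- canister_1: Green open-topped round canister, 102 mm outside and 96 mm inside diameter, 90 mm high, wall 3 mm, 0.7 kg, loose. Origin: centre of its underside; z up. Either this or canister_2 has the spare lid on it; the other is open.
- canister_2: The same as canister_1, at another place.
- spare_lid: A like inner lid already seated on one canister, which is thereby closed; leave it alone. White disc with upright black knob. Origin: centre of underside, z up. Tapered plug 76 to 90 mm diameter, z 0 to 12 mm; flange 104 mm diameter, z 12 to 17, rests on a canister's rim; round-topped knob 18 mm diameter, z 17 to 71. 150 g. 
- tea_cake: Reddish-brown pressed tea cake, disc 80 mm diameter, 22 mm high, lying on the floor of the open canister. Origin: centre of its underside.
- saucer: Round ceramic saucer, white with a blue rim, 160 mm diameter, 13 mm high at the rim; flat well 6 mm above the counter, on which the lid set stands; it does not slide. Origin: centre of its underside.
- mate_cup: Bystander: black mate cup, 76 mm rim diameter, 80 mm high. Origin: centre of its underside.
- glass_jar: Bystander: glass jar with a steel screw lid, 70 mm diameter, about 110 mm high. Origin: centre of its underside.
- straws: Bystander: two stainless steel straws lying side by side, held together by a red band; 190 mm long along its own x, 24 mm wide, 8 mm high. Origin: centre of the underside.
Mind the look-alikes: they are no part of the job. Of the things that look like the saucer, take the one that is nearest to the robot's base at the start.

How it is judged (in metres and radians):
On the way, in this order (a step that is already met when the one before it is completed fails the run):
1. the nested set is lifted together off the saucer, held by the inner lid's knob (z of outer_lid in the frame of inner_lid below 0.01 m and horizontal distance between outer_lid and inner_lid below 0.01 m and z of inner_lid in the frame of saucer above 0.04 m and contact force between the fingers and inner_lid above 0.5 N), for 0.2 s.
2. the nested set is seated on the open canister, inner lid flat on the rim, and let go (((horizontal distance between inner_lid and canister_1 below 0.008 m and z of inner_lid in the frame of canister_1 between 0.074 and 0.082 m and angle between inner_lid's own z axis and vertical below 0.05 rad) or (horizontal distance between inner_lid and canister_2 below 0.008 m and z of inner_lid in the frame of canister_2 between 0.074 and 0.082 m and angle between inner_lid's own z axis and vertical below 0.05 rad)) and z of outer_lid in the frame of inner_lid below 0.01 m and horizontal distance between outer_lid and inner_lid below 0.01 m and contact force between the fingers and inner_lid below 0.1 N and contact force between the fingers and outer_lid below 0.1 N), for 0.2 s.
At the end, for the whole second after the job is handed in: Inner lid flat on the open canister's rim (8 mm of its axis, 4 mm of seated height, tilt under 0.05 rad), untouched; outer lid held still by the fingers alone, 80 mm or more above where it sat, tilt under 0.2 rad; canisters and spare lid upright (((horizontal distance between inner_lid and canister_1 below 0.008 m and z of inner_lid in the frame of canister_1 between 0.074 and 0.082 m and angle between inner_lid's own z axis and vertical below 0.05 rad) or (horizontal distance between inner_lid and canister_2 below 0.008 m and z of inner_lid in the frame of canister_2 between 0.074 and 0.082 m and angle between inner_lid's own z axis and vertical below 0.05 rad)) and z of outer_lid in the frame of inner_lid above 0.085 m and angle between outer_lid's own z axis and vertical below 0.2 rad and contact force between the fingers and outer_lid above 1 N and contact force between each of the fingers, outer_lid and inner_lid below 0.1 N and contact force between outer_lid and canister_1 below 0.1 N and contact force between outer_lid and canister_2 below 0.1 N and contact force between outer_lid and saucer below 0.1 N and contact force between outer_lid and spare_lid below 0.1 N and contact force between outer_lid and mate_cup below 0.1 N and contact force between outer_lid and glass_jar below 0.1 N and contact force between outer_lid and straws below 0.1 N and height (world z) of outer_lid above 0.16 m and linear speed of outer_lid below 0.03 m/s and linear speed of inner_lid below 0.02 m/s and angle between each of canister_1, canister_2, spare_lid's own z axis and vertical below 0.1 rad); the arm keeps its last pose, push and grip.
It fails at once if the lids come apart while the inner lid is not seated on the canister (inner lid disturbed or lids brought singly) (distance between outer_lid and inner_lid above 0.02 m and not ((horizontal distance between inner_lid and canister_1 below 0.008 m and z of inner_lid in the frame of canister_1 between 0.074 and 0.082 m and angle between inner_lid's own z axis and vertical below 0.05 rad) or (horizontal distance between inner_lid and canister_2 below 0.008 m and z of inner_lid in the frame of canister_2 between 0.074 and 0.082 m and angle between inner_lid's own z axis and vertical below 0.05 rad))).
It fails at once if the lid set is dropped from more than 3 cm above its seat (height (world z) of inner_lid above 0.1 m and linear speed of inner_lid above 0.15 m/s and contact force between the fingers and inner_lid below 0.01 N and contact force between the fingers and outer_lid below 0.01 N).
It fails at once if the closed canister's spare lid is disturbed (15 mm) (distance of spare_lid from where it was at the start of the episode above 0.015 m).
It fails at once if a canister is shoved (20 mm) (distance of any of canister_1, canister_2 from where it was at the start of the episode above 0.02 m).
It fails at once if the mate cup, glass jar or straws are disturbed (15 mm) (distance of any of mate_cup, glass_jar, straws from where it was at the start of the episode above 0.015 m).
It also fails if it takes over 54 s, if anything falls off the work surface, if the arm or the gripper's body presses on something with over 40 N, if the wrist force passes 120 N, or if a joint passes its speed limit or range.

## Working session

There is one attempt and no reset: what is moved stays moved. The work goes in short steps, Python scripts to look and compute and a tool call to move; the robot and the scene stay as the last step left them, time stands still between calls to the robot, and variables do not carry over. Pictures are saved under pics/ and viewed, and the job is handed in when it is done.

Besides the shell and the picture viewer there is one more tool, called after ">>>" as a command line: name --argument value ..., lists and objects as JSON in quotes. send_rows: Moves the arm, as the interface text tells. Its arguments: {"type":"object","properties":{"steps":{"type":"array"},"grip_force":{"type":"number"}},"required":["steps"]}

```bash
ls; mkdir -p pics
cat > h.py <<'E'
import numpy as np, cv2, pickle
from plant import env
def shot(n,tag):
    c=env.camera(n); cv2.imwrite(f'pics/{tag}.png',c['frame']); pickle.dump(c,open(f'{tag}.pkl','wb')); return c
E
python3 - <<'E'
from h import *
for n in ('scene','top'):
    c=shot(n,n+'0'); print(n,c['mtx'],c['position'],c['attitude'])
print(env.observe())
E
```

```text
pics
scene [[500.9981769    0.         330.38839079]
 [  0.         500.9981769  236.83521018]
 [  0.           0.           1.        ]] [1.05586892 0.23739219 0.91438743] [-146.87806793   -0.81509335  119.15563741]
top [[461.72557199   0.         316.87302902]
 [  0.         461.72557199 238.429855  ]
 [  0.           0.           1.        ]] [ 0.46547997 -0.02716205  0.98841562] [-172.26352962   -0.34796363  -91.41383291]
{'t': 0.1, 'joint_positions': array([-75.03019722,  33.91982994,   2.76641306,  92.22829554,
        -1.90665182,  54.01233729,  -1.93163975]), 'qvel': array([-0.00504503, -0.12168069, -0.08085704, -0.13458316,  0.00072396,
       -0.03552518,  0.08734416]), 'effort': array([ 4.67870370e-03, -5.49994540e+01,  1.55338928e+00, -1.98824447e+01,
        9.72472510e-03,  3.84807718e-03,  4.27948748e-06]), 'position': array([0.25158922, 0.67921289, 0.25526769]), 'ee_rot': array([-1.79885796e+02,  6.77187538e-03,  1.59678664e+02]), 'wrist_force': array([-0.65014404,  1.24646863,  0.5967697 ]), 'ft_torque': array([0.00261728, 0.02250798, 0.01958637]), 'opening': 0.08526871976966291}
```

View pics/scene0.png

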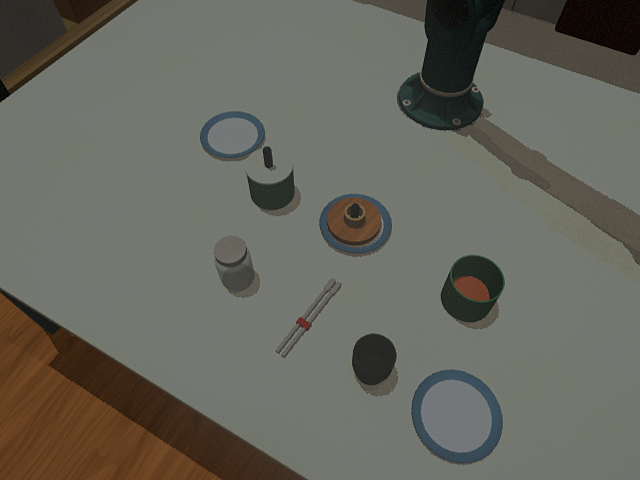

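View pics/top0.png

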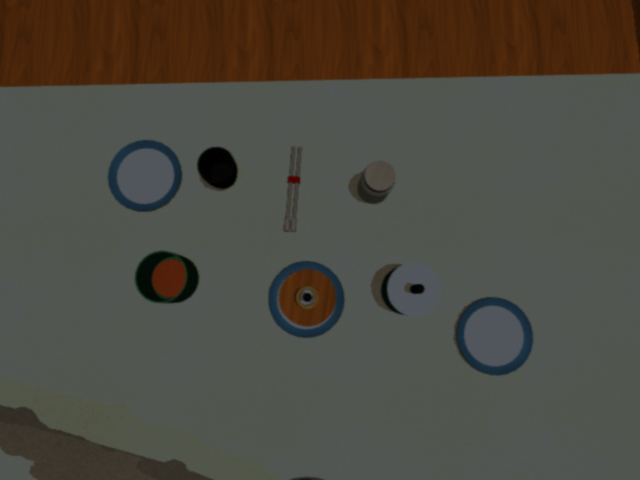

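The lid set stands on a saucer at top (307,298) / scene (355,223). The open canister, with the red tea cake inside, is at top (168,277) / scene (472,288). The closed canister is at top (412,289). There are empty look-alike saucers at top (145,175) and (494,336). Next I measure these and check enlarged crops.

```bash
cat >> h.py <<'E'
from scipy.spatial.transform import Rotation as Ro
from scipy.optimize import least_squares
def R(c): return Ro.from_euler('xyz',c['attitude'],degrees=True).as_matrix()
def ray(c,p):
    p=np.atleast_2d(p).astype(float); d=np.c_[p,np.ones(len(p))]@np.linalg.inv(c['mtx']).T
    return d@R(c).T
def plane(c,p,z):
    d=ray(c,p); o=np.array(c['position']); return o+d*((z-o[2])/d[:,2])[:,None]
def cloud(c):
    v,u=np.mgrid[:480,:640]; p=np.c_[u.ravel(),v.ravel()]
    return (np.array(c['position'])+ray(c,p)*c['depth'].reshape(-1,1)).reshape(480,640,3)
def tri(c1,p1,c2,p2):
    d1,d2=ray(c1,p1)[0],ray(c2,p2)[0]; o1,o2=map(np.array,(c1['position'],c2['position']))
    d1/=np.linalg.norm(d1);d2/=np.linalg.norm(d2)
    s=np.linalg.lstsq(np.c_[d1,-d2],o2-o1,rcond=None)[0]
    a,b=o1+s[0]*d1,o2+s[1]*d2
    return (a+b)/2,np.linalg.norm(a-b)
def circ(P,r=None):
    P=P[:,:2]; m=P.mean(0)
    f=lambda q: np.hypot(P[:,0]-q[0],P[:,1]-q[1])-(q[2] if r is None else r)
    s=least_squares(f,[*m,r or .05],loss='soft_l1',f_scale=.002); return s.x,np.abs(f(s.x)).mean()
def load(t): return pickle.load(open(t+'.pkl','rb'))
E
python3 - <<'E'
from h import *
S,T=load('scene0'),load('top0')
for n,c in(('s',S),('t',T)):
    X=cloud(c)
    hsv=cv2.cvtColor(c['frame'],cv2.COLOR_BGR2HSV)
    m=cv2.inRange(hsv,(95,90,40),(115,255,255))
    k,lab,st,ce=cv2.connectedComponentsWithStats(m)
    for i in range(1,k):
        if st[i,4]>300:
            cn=max(cv2.findContours((lab==i).astype(np.uint8),0,1)[0],key=cv2.contourArea)
            P=plane(c,cn[:,0],.011); q,e=circ(P)
            print(n,'saucer px',ce[i].round(),'xyr',q.round(4),'dist',np.hypot(*q[:2]).round(3),e.round(4))
    for nm,p in (('set',(355,223) if n=='s' else (307,298)),('open',(472,288) if n=='s' else (168,277)),('closed',(270,180) if n=='s' else (412,289))):
        c0=X[p[1],p[0]]
        print(n,nm,c0.round(4))
    big=c['frame']
    a,b=((300,170),(520,350)) if n=='s' else ((120,230),(460,350))
    cv2.imwrite(f'pics/crop_{n}.png',cv2.convertScaleAbs(cv2.resize(big[a[1]:b[1],a[0]:b[0]],None,fx=3 if n=='s' else 2.3,fy=3 if n=='s' else 2.3),alpha=1.6))
E
```

```text
s saucer px [479. 410.] xyr [0.7487 0.34   0.0704] dist 0.822 0.0055
s set [ 0.4957 -0.0011  0.0411]
s open [0.5093 0.2708 0.0248]
s closed [ 0.5184 -0.1954  0.0902]
t saucer px [143. 174.] xyr [0.7465 0.335  0.0773] dist 0.818 0.0006
t saucer px [305. 300.] xyr [ 0.4711 -0.0103  0.0773] dist 0.471 0.0005
t saucer px [496. 337.] xyr [ 0.3855 -0.4007  0.0775] dist 0.556 0.0005
t set [ 0.4719 -0.0135  0.0782]
t open [0.5225 0.274  0.0282]
t closed [ 0.4834 -0.2102  0.1243]
```

View pics/crop_s.png

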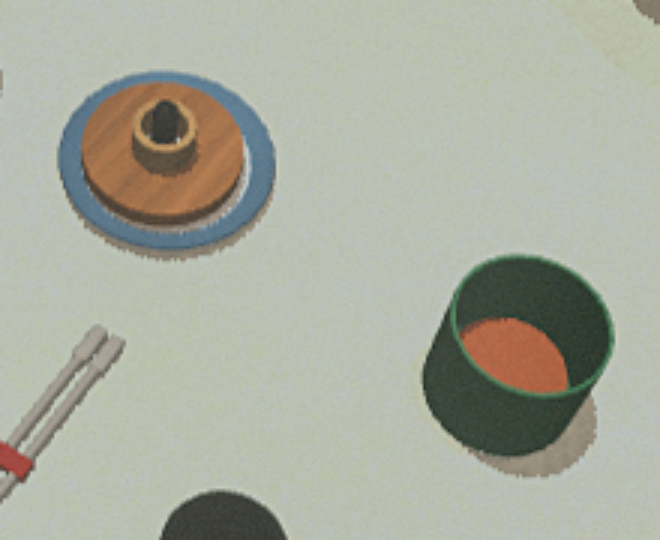

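View pics/crop_t.png

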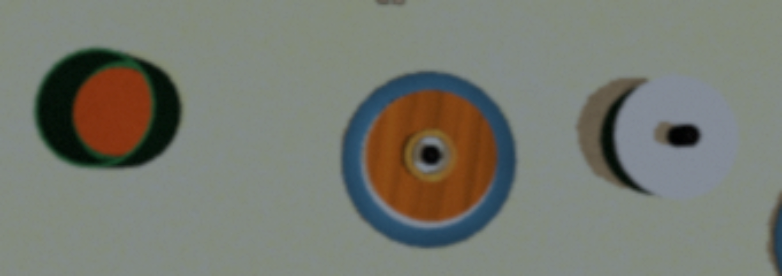

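The crops confirm it: the set, with its black knob standing through the collar, is on the saucer nearest the base (0.47 m away against 0.56 and 0.82 m). The open canister holds the tea cake. Next I take exact positions of the knob, collar and rim in both views.

Run:
```python
from h import *
S,T=load('scene0'),load('top0')
for n,c in(('s',S),('t',T)):
    X=cloud(c); z=X[...,2]
    near=lambda p,r: np.hypot(X[...,0]-p[0],X[...,1]-p[1])<r
    # bimodal heights
    for nm,p,r,lo,hi,rr in(('rim',(.525,.275),.08,.082,.1,.0495),('deck',(.472,-.013),.08,.015,.032,.059),('collar',(.472,-.013),.04,.046,.060,None),('knob',(.472,-.013),.03,.068,.1,None),('saucerrim',(.472,-.013),.09,.009,.016,None),('spare',(.51,-.2),.08,.08,.115,.052),('spareknob',(.49,-.2),.05,.14,.2,None)):
        m=near(p,r)&(z>lo)&(z<hi); P=X[m]
        if len(P)<4: print(n,nm,len(P)); continue
        v,u=np.where(m)
        q,e=circ(P)
        print(n,nm,len(P),'mean',P.mean(0).round(4),'z med/max',np.median(P[:,2]).round(4),P[:,2].max().round(4),'circ',q.round(4),e.round(4),'px',u.mean().round(1),v.mean().round(1))
    # colour rim
    hsv=cv2.cvtColor(c['frame'],cv2.COLOR_BGR2HSV)
    m=cv2.inRange(hsv,(60,60,20),(95,255,255)); 
    k,lab,st,ce=cv2.connectedComponentsWithStats(m)
    print(n,[(ce[i].round(),st[i].tolist()) for i in range(1,k) if st[i,4]>60])
```

```text
s rim 430 mean [0.5233 0.2698 0.087 ] z med/max 0.0875 0.0926 circ [0.5231 0.2684 0.0492] 0.0011 px 477.2 278.7
s deck 1633 mean [ 0.4828 -0.0105  0.025 ] z med/max 0.0253 0.032 circ [ 0.4744 -0.0142  0.047 ] 0.009 px 353.5 221.4
s collar 187 mean [ 0.4799 -0.0116  0.051 ] z med/max 0.0509 0.0597 circ [ 0.4753 -0.014   0.0196] 0.0035 px 354.3 213.0
s knob 47 mean [ 0.4777 -0.0127  0.0725] z med/max 0.0725 0.0787 circ [ 0.4768 -0.0132  0.0059] 0.0016 px 354.9 206.0
s saucerrim 570 mean [ 0.4807 -0.0059  0.011 ] z med/max 0.0107 0.0159 circ [ 0.4722 -0.0111  0.075 ] 0.0042 px 355.5 225.5
s spare 1407 mean [ 0.4925 -0.2148  0.093 ] z med/max 0.0931 0.1149 circ [ 0.4872 -0.2191  0.0387] 0.0104 px 268.8 167.7
s spareknob 44 mean [ 0.4876 -0.2184  0.1441] z med/max 0.1444 0.1491 circ [ 0.4866 -0.2188  0.0056] 0.0016 px 266.5 149.0
s [(array([463.,  46.]), [427, 0, 68, 92, 1586]), (array([420., 107.]), [400, 73, 53, 54, 611]), (array([470., 106.]), [453, 84, 30, 41, 431]), (array([481., 280.]), [450, 255, 55, 49, 400])]
t rim 393 mean [0.5209 0.2708 0.0885] z med/max 0.089 0.0941 circ [0.5204 0.2688 0.0492] 0.0009 px 159.9 276.3
t deck 2328 mean [ 0.4736 -0.0127  0.0267] z med/max 0.0268 0.0319 circ [ 0.474  -0.0124  0.0438] 0.0101 px 306.9 297.4
t collar 188 mean [ 0.4742 -0.0123  0.053 ] z med/max 0.0531 0.0574 circ [ 0.474  -0.0123  0.0199] 0.0016 px 306.6 297.0
t knob 60 mean [ 0.4739 -0.0125  0.0743] z med/max 0.0751 0.0788 circ [ 0.474  -0.0125  0.0059] 0.0017 px 306.5 297.0
t saucerrim 1108 mean [ 0.4703 -0.0101  0.0115] z med/max 0.0113 0.0159 circ [ 0.471  -0.0096  0.0742] 0.0033 px 305.8 299.2
t spare 2146 mean [ 0.4844 -0.2175  0.0951] z med/max 0.095 0.1148 circ [ 0.4847 -0.2194  0.0372] 0.0093 px 412.6 288.9
t spareknob 78 mean [ 0.4839 -0.2179  0.1458] z med/max 0.1458 0.1507 circ [ 0.4839 -0.2183  0.0061] 0.0017 px 418.7 288.3
t [(array([159., 276.]), [135, 251, 53, 52, 364])]
```

>>> send_rows --steps '[{"tx": 1.6,"ty": -4.95,"jaw": 0.21},{"tx": 1.6,"ty": -4.95,"jaw": 0.21},{"tx": 1.6,"ty": -4.95,"jaw": 0.21},{"tx": 1.6,"ty": -4.95,"jaw": 0.21},{"tx": 1.6,"ty": -4.95,"jaw": 0.21},{"tx": 1.6,"ty": -4.95,"jaw": 0.21},{"tx": 1.6,"ty": -4.95,"jaw": 0.21},{"tx": 1.6,"ty": -4.95,"jaw": 0.21},{"tx": 1.6,"ty": -4.95,"jaw": 0.21},{"tx": 1.6,"ty": -4.95,"jaw": 0.21},{"tx": 1.6,"ty": -4.95,"jaw": 0.21},{"tx": 1.6,"ty": -4.95,"jaw": 0.21},{"tx": 1.6,"ty": -4.95,"jaw": 0.21},{"tx": 1.6,"ty": -4.95,"jaw": 0.21},{"jaw": 0.21},{"jaw": 0.21},{"jaw": 0.21}]' --grip_force 40

```text
invalid input
```

Run:
```python
from h import *
S=shot('scene','s1'); o=env.observe(); print(o['position'],o['ee_rot'],o['opening'],o['joint_positions'])
X=cloud(S); p=o['position']
m=(np.hypot(X[...,0]-p[0],X[...,1]-p[1])<.06)&(X[...,2]>.12); P=X[m]
print(len(P),np.percentile(P[:,2],[0,1,5,50])-p[2])
v,u=np.where(m&(X[...,2]<p[2]+.02));print(u.min(),u.max(),v.min(),v.max())
cv2.imwrite('pics/s1c.png',cv2.convertScaleAbs(cv2.resize(S['frame'][60:280,230:480],None,fx=2.7,fy=2.7),alpha=1.6))
```

```text
[0.25159486 0.67929352 0.25536558] [-1.79896015e+02  4.75937042e-03  1.59679896e+02] 0.08545311060263211 [-75.03094814  33.91652191   2.76630699  92.21968434  -1.90818603
  54.01396153  -1.9305736 ]Traceback (most recent call last):
  File "<stdin>", line 5, in <module>
    return _quantile_unchecked(
        a, q, axis, out, overwrite_input, method, keepdims, weights)
    return _ureduce(a,
                    func=_quantile_ureduce_func,
    ...<5 lines>...
                    overwrite_input=overwrite_input,
                    method=method)
    r = func(a, **kwargs)
    result = _quantile(arr,
                       quantiles=q,
    ...<2 lines>...
                       out=out,
                       weights=wgt)
    slices_having_nans = np.isnan(arr[-1, ...])
                                  ~~~^^^^^^^^^
IndexError: index -1 is out of bounds for axis 0 with size 0
```

Refused, so I assume every key is required. I'll use full rows.

>>> send_rows --steps '[{"rx": 0,"ry": 0,"rz": 0,"tx": 1.6,"ty": -4.95,"tz": 0,"jaw": 0.21},{"rx": 0,"ry": 0,"rz": 0,"tx": 1.6,"ty": -4.95,"tz": 0,"jaw": 0.21},{"rx": 0,"ry": 0,"rz": 0,"tx": 1.6,"ty": -4.95,"tz": 0,"jaw": 0.21},{"rx": 0,"ry": 0,"rz": 0,"tx": 1.6,"ty": -4.95,"tz": 0,"jaw": 0.21},{"rx": 0,"ry": 0,"rz": 0,"tx": 1.6,"ty": -4.95,"tz": 0,"jaw": 0.21},{"rx": 0,"ry": 0,"rz": 0,"tx": 1.6,"ty": -4.95,"tz": 0,"jaw": 0.21},{"rx": 0,"ry": 0,"rz": 0,"tx": 1.6,"ty": -4.95,"tz": 0,"jaw": 0.21},{"rx": 0,"ry": 0,"rz": 0,"tx": 1.6,"ty": -4.95,"tz": 0,"jaw": 0.21},{"rx": 0,"ry": 0,"rz": 0,"tx": 1.6,"ty": -4.95,"tz": 0,"jaw": 0.21},{"rx": 0,"ry": 0,"rz": 0,"tx": 1.6,"ty": -4.95,"tz": 0,"jaw": 0.21},{"rx": 0,"ry": 0,"rz": 0,"tx": 1.6,"ty": -4.95,"tz": 0,"jaw": 0.21},{"rx": 0,"ry": 0,"rz": 0,"tx": 1.6,"ty": -4.95,"tz": 0,"jaw": 0.21},{"rx": 0,"ry": 0,"rz": 0,"tx": 1.6,"ty": -4.95,"tz": 0,"jaw": 0.21},{"rx": 0,"ry": 0,"rz": 0,"tx": 1.6,"ty": -4.95,"tz": 0,"jaw": 0.21},{"rx": 0,"ry": 0,"rz": 0,"tx": 0,"ty": 0,"tz": 0,"jaw": 0.21},{"rx": 0,"ry": 0,"rz": 0,"tx": 0,"ty": 0,"tz": 0,"jaw": 0.21},{"rx": 0,"ry": 0,"rz": 0,"tx": 0,"ty": 0,"tz": 0,"jaw": 0.21}]' --grip_force 40

```text
t: 2.28
position: [0.4754, -0.0116, 0.2561]
ee_rot: [180.0, -0.0, 159.8]
wrist_force: [0.6, -0.0, 0.4]
opening: 0.0182
```

Run:
```python
from h import *
S=shot('scene','s1'); o=env.observe(); print(o['t'],o['position'],o['ee_rot'],o['opening'],o['joint_positions'])
X=cloud(S); p=o['position']
cv2.imwrite('pics/s1c.png',cv2.convertScaleAbs(cv2.resize(S['frame'][60:280,230:480],None,fx=2.7,fy=2.7),alpha=1.6))
m=(np.hypot(X[...,0]-p[0],X[...,1]-p[1])<.06)&(X[...,2]>.12); P=X[m]
print(len(P),np.percentile(P[:,2],[0,1,5,50])-p[2])
v,u=np.where(m&(X[...,2]<p[2]+.02));print(u.min(),u.max(),v.min(),v.max())
```

```text
2.325 [ 0.47546842 -0.01153993  0.25618917] [ 1.79979548e+02 -3.75333802e-02  1.59844013e+02] 0.017801541750193148 [-13.79704719  16.28258372  11.99355322 123.9457214   -5.22468599
  40.25340912  71.56623086]
7619 [-0.02789024 -0.01397975  0.02171128  0.18448305]
343 372 128 161
```

View pics/s1c.png

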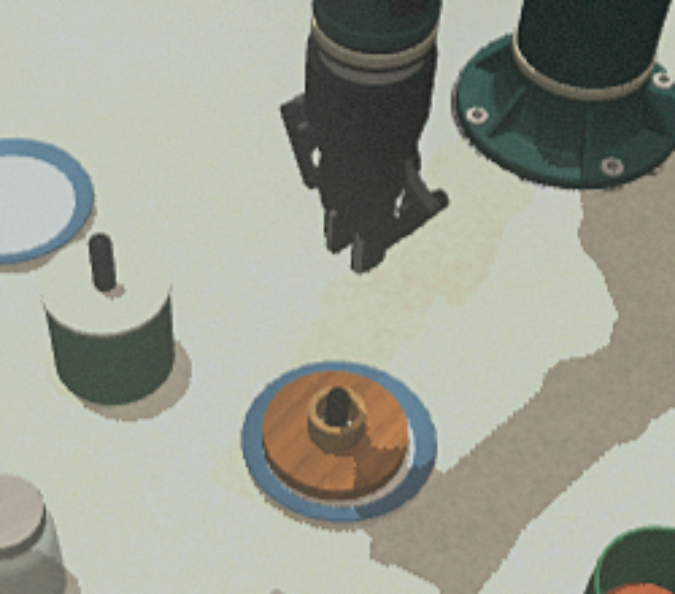

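Fingertips sit about 26 mm below the TCP and the knob is centred to about 1 mm. Open partway and descend.

>>> send_rows --steps '[{"rx": 0,"ry": 0,"rz": 0,"tx": 0,"ty": -0.1,"tz": -3.0,"jaw": 0.6},{"rx": 0,"ry": 0,"rz": 0,"tx": 0,"ty": 0,"tz": -3.0,"jaw": 0.6},{"rx": 0,"ry": 0,"rz": 0,"tx": 0,"ty": 0,"tz": -3.0,"jaw": 0.6},{"rx": 0,"ry": 0,"rz": 0,"tx": 0,"ty": 0,"tz": -2.5,"jaw": 0.6},{"rx": 0,"ry": 0,"rz": 0,"tx": 0,"ty": 0,"tz": -2.0,"jaw": 0.6},{"rx": 0,"ry": 0,"rz": 0,"tx": 0,"ty": 0,"tz": -1.5,"jaw": 0.6},{"rx": 0,"ry": 0,"rz": 0,"tx": 0,"ty": 0,"tz": -1.5,"jaw": 0.6},{"rx": 0,"ry": 0,"rz": 0,"tx": 0,"ty": 0,"tz": -1.0,"jaw": 0.6},{"rx": 0,"ry": 0,"rz": 0,"tx": 0,"ty": 0,"tz": 0,"jaw": 0.6},{"rx": 0,"ry": 0,"rz": 0,"tx": 0,"ty": 0,"tz": 0,"jaw": 0.6},{"rx": 0,"ry": 0,"rz": 0,"tx": 0,"ty": 0,"tz": 0,"jaw": 0.6}]' --grip_force 40

```text
t: 3.7
position: [0.4762, -0.0142, 0.0818]
ee_rot: [180.0, 0.1, 159.7]
wrist_force: [-0.4, -0.9, -0.5]
opening: 0.0513
```

Run:
```python
from h import *
S=shot('scene','s2'); T=shot('top','t2'); o=env.observe(); print(o['t'],o['position'],o['ee_rot'],o['opening'],o['wrist_force'])
cv2.imwrite('pics/s2c.png',cv2.convertScaleAbs(cv2.resize(S['frame'][140:260,290:430],None,fx=5,fy=5),alpha=1.8))
```

```text
3.8 [ 0.47614351 -0.01417979  0.08173072] [1.79979519e+02 5.14191567e-02 1.59670996e+02] 0.05085724000211258 [ 0.4250596   0.40797357 -0.33798916]
```

View pics/s2c.png

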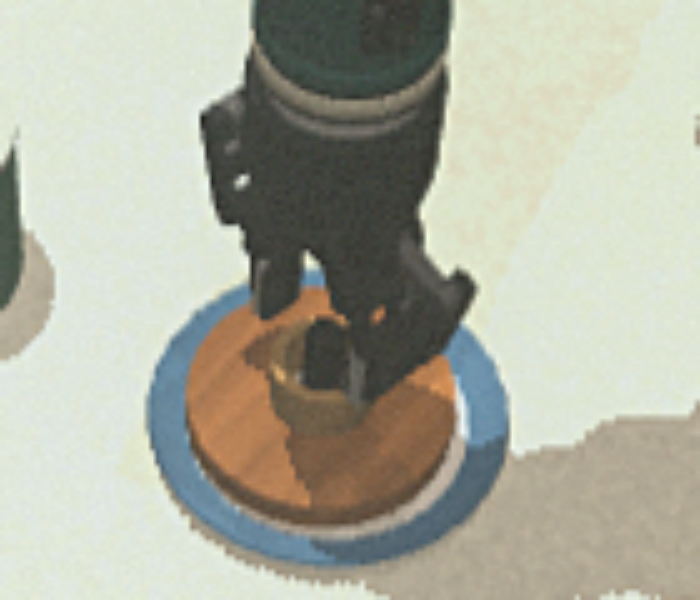

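The fingers straddle the knob. Nudge and close.

>>> send_rows --steps '[{"rx": 0,"ry": 0,"rz": 0,"tx": 0,"ty": 0.1,"tz": 0,"jaw": 0.4},{"rx": 0,"ry": 0,"rz": 0,"tx": 0,"ty": 0,"tz": 0,"jaw": 0.3},{"rx": 0,"ry": 0,"rz": 0,"tx": 0,"ty": 0,"tz": 0,"jaw": 0.1},{"rx": 0,"ry": 0,"rz": 0,"tx": 0,"ty": 0,"tz": 0,"jaw": 0},{"rx": 0,"ry": 0,"rz": 0,"tx": 0,"ty": 0,"tz": 0,"jaw": 0},{"rx": 0,"ry": 0,"rz": 0,"tx": 0,"ty": 0,"tz": 0,"jaw": 0},{"rx": 0,"ry": 0,"rz": 0,"tx": 0,"ty": 0,"tz": 0,"jaw": 0},{"rx": 0,"ry": 0,"rz": 0,"tx": 0,"ty": 0,"tz": 0,"jaw": 0}]' --grip_force 40

```text
t: 4.8
position: [0.4759, -0.0132, 0.0815]
ee_rot: [180.0, 0.0, 159.7]
wrist_force: [-0.9, 0.2, 5.9]
opening: 0.0161
```

Run:
```python
from h import *
S=shot('scene','s3'); 
for i in range(3):
    o=env.observe(); print(o['t'],o['position'],o['ee_rot'],o['opening'],o['wrist_force'],o['ft_torque'])
cv2.imwrite('pics/s3c.png',cv2.convertScaleAbs(cv2.resize(S['frame'][170:250,310:410],None,fx=7,fy=7),alpha=1.8))
```

```text
4.85 [ 0.47584163 -0.01322235  0.08150775] [1.79997698e+02 3.86857085e-03 1.59671331e+02] 0.01618599938456732 [-0.49613795 -0.49018465  5.37305523] [-0.08067571  0.18584763  0.05221084]
4.85 [ 0.47584163 -0.01322235  0.08150775] [1.79997698e+02 3.86857085e-03 1.59671331e+02] 0.01618599938456732 [-0.49613795 -0.49018465  5.37305523] [-0.08067571  0.18584763  0.05221084]
4.85 [ 0.47584163 -0.01322235  0.08150775] [1.79997698e+02 3.86857085e-03 1.59671331e+02] 0.01618599938456732 [-0.49613795 -0.49018465  5.37305523] [-0.08067571  0.18584763  0.05221084]
```

View pics/s3c.png

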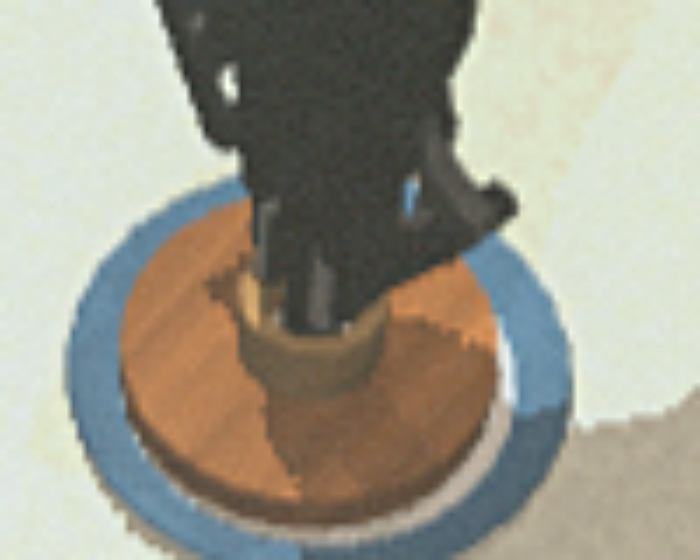

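>>> send_rows --steps '[{"rx": 0,"ry": 0,"rz": 0,"tx": 0,"ty": 0,"tz": 0.3,"jaw": 0},{"rx": 0,"ry": 0,"rz": 0,"tx": 0,"ty": 0,"tz": 0.4,"jaw": 0},{"rx": 0,"ry": 0,"rz": 0,"tx": 0,"ty": 0,"tz": 0.4,"jaw": 0},{"rx": 0,"ry": 0,"rz": 0,"tx": 0,"ty": 0,"tz": 0.4,"jaw": 0},{"rx": 0,"ry": 0,"rz": 0,"tx": 0,"ty": 0,"tz": 0,"jaw": 0},{"rx": 0,"ry": 0,"rz": 0,"tx": 0,"ty": 0,"tz": 0,"jaw": 0}]' --grip_force 50

```text
t: 5.6
position: [0.4759, -0.0131, 0.0963]
ee_rot: [180.0, 0.0, 159.7]
wrist_force: [-0.5, -0.6, -1.7]
opening: 0.0159
```

Run:
```python
from h import *
S=shot('scene','s4'); 
o=env.observe(); print(o['t'],o['position'],o['ee_rot'],o['opening'],o['wrist_force'],o['ft_torque'])
cv2.imwrite('pics/s4c.png',cv2.convertScaleAbs(cv2.resize(S['frame'][165:255,300:410],None,fx=6.5,fy=6.5),alpha=1.8))
```

```text
5.65 [ 0.4757683  -0.01314177  0.09624534] [-1.79995663e+02 -8.47043874e-03  1.59672969e+02] 0.01529444483165041 [-2.34751986e-03  2.81201374e-01 -2.77834348e+00] [-0.01239051 -0.02042167 -0.02226584]
```

View pics/s4c.png

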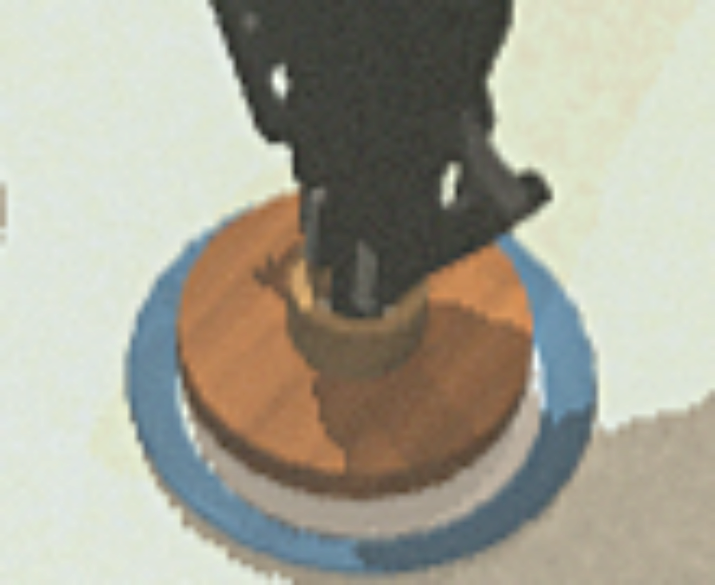

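The set is lifted together: about 2.8 N of load, and deck and plug rise evenly above the blue saucer. Raise it, carry it over the open canister, then re-measure the deck.

>>> send_rows --steps '[{"rx": 0,"ry": 0,"rz": 0,"tx": 0,"ty": 0,"tz": 1.0,"jaw": 0},{"rx": 0,"ry": 0,"rz": 0,"tx": 0,"ty": 0,"tz": 1.5,"jaw": 0},{"rx": 0,"ry": 0,"rz": 0,"tx": 0,"ty": 0,"tz": 2.0,"jaw": 0},{"rx": 0,"ry": 0,"rz": 0,"tx": 0,"ty": 0,"tz": 2.0,"jaw": 0},{"rx": 0,"ry": 0,"rz": 0,"tx": 0,"ty": 0,"tz": 2.0,"jaw": 0},{"rx": 0,"ry": 0,"rz": 0,"tx": 0,"ty": 0,"tz": 1.5,"jaw": 0},{"rx": 0,"ry": 0,"rz": 0,"tx": 0,"ty": 0,"tz": 1.0,"jaw": 0},{"rx": 0,"ry": 0,"rz": 0,"tx": 0,"ty": 0,"tz": 0,"jaw": 0},{"rx": 0,"ry": 0,"rz": 0,"tx": 0,"ty": 0,"tz": 0,"jaw": 0},{"rx": 0,"ry": 0,"rz": 0,"tx": 0,"ty": 0,"tz": 0,"jaw": 0}]'

```text
t: 6.9
position: [0.4754, -0.0132, 0.2056]
ee_rot: [-180.0, -0.1, 159.7]
wrist_force: [0.0, -0.5, -2.4]
opening: 0.0157
```

>>> send_rows --steps '[{"rx": 0,"ry": 0,"rz": 0,"tx": 0.2,"ty": 0.7,"tz": 0,"jaw": 0},{"rx": 0,"ry": 0,"rz": 0,"tx": 0.3,"ty": 1.5,"tz": 0,"jaw": 0},{"rx": 0,"ry": 0,"rz": 0,"tx": 0.3,"ty": 2.0,"tz": 0,"jaw": 0},{"rx": 0,"ry": 0,"rz": 0,"tx": 0.4,"ty": 2.5,"tz": 0,"jaw": 0},{"rx": 0,"ry": 0,"rz": 0,"tx": 0.4,"ty": 2.5,"tz": 0,"jaw": 0},{"rx": 0,"ry": 0,"rz": 0,"tx": 0.4,"ty": 2.5,"tz": 0,"jaw": 0},{"rx": 0,"ry": 0,"rz": 0,"tx": 0.4,"ty": 2.5,"tz": 0,"jaw": 0},{"rx": 0,"ry": 0,"rz": 0,"tx": 0.4,"ty": 2.5,"tz": 0,"jaw": 0},{"rx": 0,"ry": 0,"rz": 0,"tx": 0.4,"ty": 2.5,"tz": 0,"jaw": 0},{"rx": 0,"ry": 0,"rz": 0,"tx": 0.4,"ty": 2.5,"tz": 0,"jaw": 0},{"rx": 0,"ry": 0,"rz": 0,"tx": 0.3,"ty": 2.5,"tz": 0,"jaw": 0},{"rx": 0,"ry": 0,"rz": 0,"tx": 0.3,"ty": 2.0,"tz": 0,"jaw": 0},{"rx": 0,"ry": 0,"rz": 0,"tx": 0.2,"ty": 1.2,"tz": 0,"jaw": 0},{"rx": 0,"ry": 0,"rz": 0,"tx": 0.2,"ty": 0.75,"tz": 0,"jaw": 0},{"rx": 0,"ry": 0,"rz": 0,"tx": 0,"ty": 0,"tz": 0,"jaw": 0},{"rx": 0,"ry": 0,"rz": 0,"tx": 0,"ty": 0,"tz": 0,"jaw": 0},{"rx": 0,"ry": 0,"rz": 0,"tx": 0,"ty": 0,"tz": 0,"jaw": 0}]'

```text
t: 9.02
position: [0.5219, 0.2673, 0.2063]
ee_rot: [-180.0, -0.0, 159.6]
wrist_force: [-0.0, -0.2, -2.8]
opening: 0.0157
```

Run:
```python
from h import *
S=shot('scene','s5'); T=shot('top','t5')
o=env.observe(); print(o['t'],o['position'],o['ee_rot'],o['opening'],o['wrist_force'],o['ft_torque'])
cv2.imwrite('pics/s5.png',cv2.convertScaleAbs(S['frame'],alpha=1.5));cv2.imwrite('pics/t5.png',cv2.convertScaleAbs(T['frame'],alpha=1.5))
```

```text
9.125 [0.52188297 0.26771146 0.20635405] [-1.79987609e+02  5.57132427e-04  1.59622042e+02] 0.015367826978659642 [-0.40245807 -0.58930432 -2.74599606] [ 0.00548327 -0.02396229  0.01874272]
```

View pics/s5.png

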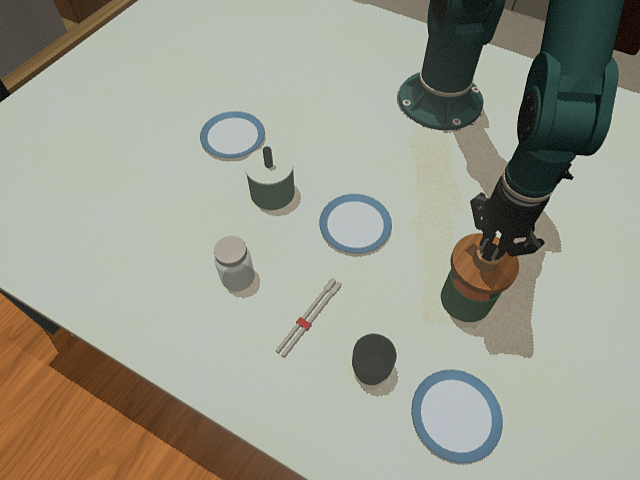

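View pics/t5.png

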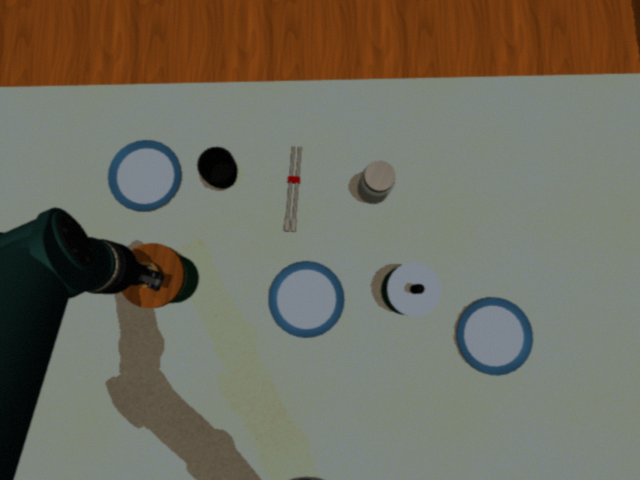

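Run:
```python
from h import *
for n,ref,r0 in(('s5',(.5231,.2684),'s0'),('t5',(.5204,.2688),'t0')):
    c=load(n); X=cloud(c); hsv=cv2.cvtColor(c['frame'],cv2.COLOR_BGR2HSV)
    near=(np.hypot(X[...,0]-.522,X[...,1]-.268)<.1)&(X[...,2]>.11)
    m=cv2.inRange(hsv,(5,90,30),(20,255,255)).astype(bool)&near&(X[...,2]<.162)
    P=X[m]; zs=P[:,2]
    zd=np.median(zs); deck=m&(abs(X[...,2]-zd)<.006)
    Q=X[deck]; A=np.c_[Q[:,:2]-Q[:,:2].mean(0),np.ones(len(Q))]
    pl=np.linalg.lstsq(A,Q[:,2],rcond=None)[0]
    # edge: outermost pixel per direction
    M=near.astype(np.uint8)
    d=deck.astype(np.uint8); cn=max(cv2.findContours(d,0,1)[0],key=cv2.contourArea)[:,0]
    W=plane(c,cn,zd)
    q0=np.array(ref)
    for it in range(6):
        rr=np.hypot(*(W[:,:2]-q0).T); s=abs(rr-.0585)<.004
        q,e=circ(W[s],.0585); q0=q[:2]
    print(n,len(P),'deckz',zd.round(4),'slope deg',np.degrees(pl[:2]).round(2),'centre',q0.round(4),'n',s.sum(),e.round(4),'minus canister',(q0-ref).round(4))
```

```text
s5 2355 deckz 0.1497 slope deg [-0.21 -0.06] centre [0.5238 0.2671] n 148 0.0008 minus canister [ 0.0007 -0.0013]
t5 2172 deckz 0.1516 slope deg [0.07 0.22] centre [0.5197 0.2675] n 147 0.0006 minus canister [-0.0007 -0.0013]
```

The set is level and centred within 1.3 mm. Correct y by 1 mm and lower it.

>>> send_rows --steps '[{"rx": 0,"ry": 0,"rz": 0,"tx": 0,"ty": 0.1,"tz": -0.5,"jaw": 0},{"rx": 0,"ry": 0,"rz": 0,"tx": 0,"ty": 0,"tz": -0.8,"jaw": 0},{"rx": 0,"ry": 0,"rz": 0,"tx": 0,"ty": 0,"tz": -0.8,"jaw": 0},{"rx": 0,"ry": 0,"rz": 0,"tx": 0,"ty": 0,"tz": -0.6,"jaw": 0},{"rx": 0,"ry": 0,"rz": 0,"tx": 0,"ty": 0,"tz": -0.5,"jaw": 0},{"rx": 0,"ry": 0,"rz": 0,"tx": 0,"ty": 0,"tz": -0.3,"jaw": 0},{"rx": 0,"ry": 0,"rz": 0,"tx": 0,"ty": 0,"tz": -0.3,"jaw": 0},{"rx": 0,"ry": 0,"rz": 0,"tx": 0,"ty": 0,"tz": -0.3,"jaw": 0},{"rx": 0,"ry": 0,"rz": 0,"tx": 0,"ty": 0,"tz": -0.3,"jaw": 0},{"rx": 0,"ry": 0,"rz": 0,"tx": 0,"ty": 0,"tz": 0,"jaw": 0},{"rx": 0,"ry": 0,"rz": 0,"tx": 0,"ty": 0,"tz": 0,"jaw": 0}]'

```text
t: 10.5
position: [0.5219, 0.2694, 0.1624]
ee_rot: [180.0, 0.0, 159.7]
wrist_force: [0.2, -0.4, -2.9]
opening: 0.016
```

>>> send_rows --steps '[{"rx": 0,"ry": 0,"rz": 0,"tx": 0,"ty": -0.05,"tz": -0.2,"jaw": 0},{"rx": 0,"ry": 0,"rz": 0,"tx": 0,"ty": 0,"tz": -0.2,"jaw": 0},{"rx": 0,"ry": 0,"rz": 0,"tx": 0,"ty": 0,"tz": -0.15,"jaw": 0},{"rx": 0,"ry": 0,"rz": 0,"tx": 0,"ty": 0,"tz": -0.15,"jaw": 0},{"rx": 0,"ry": 0,"rz": 0,"tx": 0,"ty": 0,"tz": 0,"jaw": 0},{"rx": 0,"ry": 0,"rz": 0,"tx": 0,"ty": 0,"tz": 0,"jaw": 0}]'

```text
t: 11.25
position: [0.5219, 0.2689, 0.1553]
ee_rot: [180.0, 0.0, 159.7]
wrist_force: [-1.4, -0.1, -3.1]
opening: 0.0154
```

>>> send_rows --steps '[{"rx": 0,"ry": 0,"rz": 0,"tx": 0,"ty": 0,"tz": -0.1,"jaw": 0},{"rx": 0,"ry": 0,"rz": 0,"tx": 0,"ty": 0,"tz": -0.1,"jaw": 0},{"rx": 0,"ry": 0,"rz": 0,"tx": 0,"ty": 0,"tz": 0,"jaw": 0},{"rx": 0,"ry": 0,"rz": 0,"tx": 0,"ty": 0,"tz": 0,"jaw": 0}]'

```text
t: 11.75
position: [0.522, 0.2689, 0.1535]
ee_rot: [180.0, 0.0, 159.7]
wrist_force: [-0.3, -0.2, -0.9]
opening: 0.016
```

>>> send_rows --steps '[{"rx": 0,"ry": 0,"rz": 0,"tx": 0,"ty": 0,"tz": -0.05,"jaw": 0},{"rx": 0,"ry": 0,"rz": 0,"tx": 0,"ty": 0,"tz": 0,"jaw": 0},{"rx": 0,"ry": 0,"rz": 0,"tx": 0,"ty": 0,"tz": 0,"jaw": 0}]'

```text
t: 12.12
position: [0.522, 0.2689, 0.1532]
ee_rot: [180.0, 0.0, 159.7]
wrist_force: [-1.1, -0.3, 5.1]
opening: 0.0159
```

Run:
```python
from h import *
S=shot('scene','s6'); T=shot('top','t6')
o=env.observe(); print(o['t'],o['position'],o['ee_rot'],o['opening'],o['wrist_force'],o['ft_torque'])
cv2.imwrite('pics/s6.png',cv2.convertScaleAbs(cv2.resize(S['frame'][200:340,410:570],None,fx=4,fy=4),alpha=1.8))
```

```text
12.225 [0.5220527  0.2689262  0.15323368] [1.79974909e+02 1.82647031e-02 1.59672379e+02] 0.015464539506052916 [-1.52534837  0.22245361  5.4881186 ] [-0.21747241  0.297848   -0.03035767]
```

View pics/s6.png

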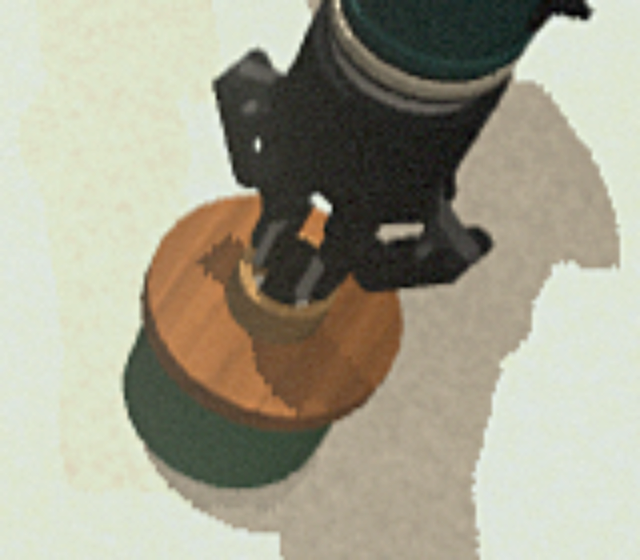

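Seated and carrying load on the rim, level. Ease off and release.

>>> send_rows --steps '[{"rx": 0,"ry": 0,"rz": 0,"tx": 0,"ty": 0,"tz": 0.04,"jaw": 0},{"rx": 0,"ry": 0,"rz": 0,"tx": 0,"ty": 0,"tz": 0,"jaw": 0.15},{"rx": 0,"ry": 0,"rz": 0,"tx": 0,"ty": 0,"tz": 0,"jaw": 0.25},{"rx": 0,"ry": 0,"rz": 0,"tx": 0,"ty": 0,"tz": 0,"jaw": 0.4},{"rx": 0,"ry": 0,"rz": 0,"tx": 0,"ty": 0,"tz": 0,"jaw": 0.6},{"rx": 0,"ry": 0,"rz": 0,"tx": 0,"ty": 0,"tz": 0,"jaw": 0.8},{"rx": 0,"ry": 0,"rz": 0,"tx": 0,"ty": 0,"tz": 0,"jaw": 0.9},{"rx": 0,"ry": 0,"rz": 0,"tx": 0,"ty": 0,"tz": 0,"jaw": 0.9},{"rx": 0,"ry": 0,"rz": 0,"tx": 0,"ty": 0,"tz": 0,"jaw": 0.9}]'

```text
t: 13.35
position: [0.5219, 0.2689, 0.1532]
ee_rot: [180.0, 0.0, 159.7]
wrist_force: [-0.6, 0.3, 0.8]
opening: 0.0771
```

>>> send_rows --steps '[{"rx": 0,"ry": 0,"rz": 0,"tx": 0,"ty": 0,"tz": 1,"jaw": 0.9},{"rx": 0,"ry": 0,"rz": 0,"tx": 0,"ty": 0,"tz": 2,"jaw": 0.9},{"rx": 0,"ry": 0,"rz": 0,"tx": 0,"ty": 0,"tz": 3,"jaw": 0.9},{"rx": 0,"ry": 0,"rz": 0,"tx": 0,"ty": 0,"tz": 3,"jaw": 0.9},{"rx": 0,"ry": 0,"rz": 0,"tx": 0,"ty": 0,"tz": 1,"jaw": 0.9},{"rx": 0,"ry": 0,"rz": 0,"tx": 0,"ty": 0,"tz": 0,"jaw": 0.9},{"rx": 0,"ry": 0,"rz": 0,"tx": 0,"ty": 0,"tz": 0,"jaw": 0.9}]'

```text
t: 14.22
position: [0.5211, 0.2685, 0.2521]
ee_rot: [-179.9, -0.1, 159.7]
wrist_force: [0.3, -0.6, -0.9]
opening: 0.077
```

Run:
```python
from h import *
S=shot('scene','s7'); T=shot('top','t7')
o=env.observe(); print(o['t'],o['position'],o['ee_rot'],o['opening'],o['wrist_force'])
cv2.imwrite('pics/s7.png',cv2.convertScaleAbs(cv2.resize(S['frame'][200:340,410:570],None,fx=4,fy=4),alpha=1.8))
for n,ref,kz in(('s7',(.5231,.2684),.147),('t7',(.5204,.2688),.149)):
    c=load(n); X=cloud(c)
    def near(r): return np.hypot(X[...,0]-ref[0],X[...,1]-ref[1])<r
    hsv=cv2.cvtColor(c['frame'],cv2.COLOR_BGR2HSV); br=cv2.inRange(hsv,(5,90,20),(22,255,255)).astype(bool)
    z=X[...,2]
    deck=near(.065)&br&(z>.09)&(z<.106)
    Q=X[deck]; A=np.c_[Q[:,:2]-Q[:,:2].mean(0),np.ones(len(Q))]; pl=np.linalg.lstsq(A,Q[:,2],rcond=None)[0]
    cn=max(cv2.findContours(deck.astype(np.uint8),0,1)[0],key=cv2.contourArea)[:,0]; W=plane(c,cn,np.median(Q[:,2])); q0=np.array(ref)
    for it in range(6):
        s=abs(np.hypot(*(W[:,:2]-q0).T)-.0585)<.004; q,e=circ(W[s],.0585); q0=q[:2]
    col=near(.035)&(z>.116)&(z<.130); kn=near(.03)&(z>.140)&(z<.155)
    print(n,'deckz',np.median(Q[:,2]).round(4),'slope',np.degrees(pl[:2]).round(2),'deck-can',(q0-ref).round(4))
    for nm,m in(('collar',col),('knob',kn)):
        if m.sum()>5: q,e=circ(X[m]); print(nm,m.sum(),(q[:2]-ref).round(4),q[2].round(4),X[m][:,2].max().round(4),np.median(X[m][:,2]).round(4))
        else: print(nm,m.sum())
```

```text
14.325 [0.52113884 0.26850499 0.25193201] [-1.79885216e+02 -8.42572819e-02  1.59676349e+02] 0.07702023041858597 [0.39886289 0.05995495 0.02653773]
s7 deckz 0.097 slope [-0.28 -0.11] deck-can [0.0005 0.0004]
collar 288 [-0.0014  0.0003] 0.0197 0.1298 0.1226
knob 68 [ 0.0001 -0.0002] 0.0057 0.1486 0.1443
t7 deckz 0.0987 slope [-0.06  0.27] deck-can [-0.0008 -0.0004]
collar 161 [-0.002   0.0004] 0.0209 0.1293 0.1241
knob 8 [ 0.0009 -0.0005] 0.0062 0.1458 0.1437
```

View pics/s7.png

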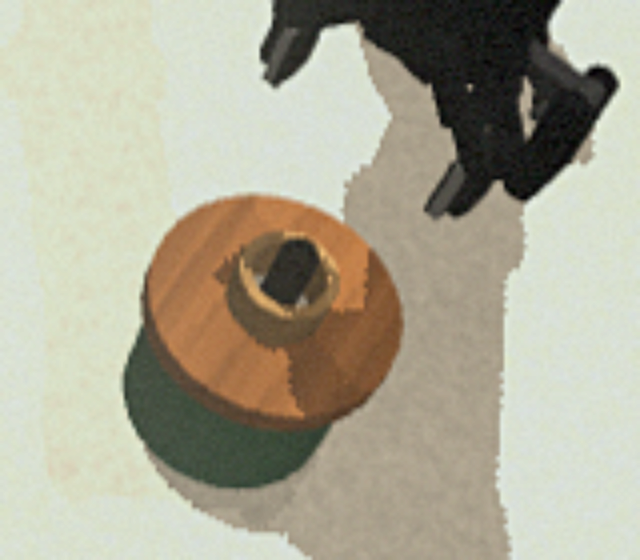

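The set sits flat: the deck is at its seated height within 1 mm, and the knob is within 1 mm of the canister axis. Now descend over the collar.

>>> send_rows --steps '[{"rx": 0,"ry": 0,"rz": 0,"tx": 0,"ty": 0,"tz": -1.5,"jaw": 0.9},{"rx": 0,"ry": 0,"rz": 0,"tx": 0,"ty": 0,"tz": -2.5,"jaw": 0.9},{"rx": 0,"ry": 0,"rz": 0,"tx": 0,"ty": 0,"tz": -2.5,"jaw": 0.9},{"rx": 0,"ry": 0,"rz": 0,"tx": 0,"ty": 0,"tz": -2,"jaw": 0.9},{"rx": 0,"ry": 0,"rz": 0,"tx": 0,"ty": 0,"tz": -1.5,"jaw": 0.9},{"rx": 0,"ry": 0,"rz": 0,"tx": 0,"ty": 0,"tz": -1,"jaw": 0.9},{"rx": 0,"ry": 0,"rz": 0,"tx": 0,"ty": 0,"tz": -0.8,"jaw": 0.9},{"rx": 0,"ry": 0,"rz": 0,"tx": 0,"ty": 0,"tz": -0.5,"jaw": 0.9},{"rx": 0,"ry": 0,"rz": 0,"tx": 0,"ty": 0,"tz": 0,"jaw": 0.75},{"rx": 0,"ry": 0,"rz": 0,"tx": 0,"ty": 0,"tz": 0,"jaw": 0.65},{"rx": 0,"ry": 0,"rz": 0,"tx": 0,"ty": 0,"tz": 0,"jaw": 0.65}]' --grip_force 30

```text
t: 15.7
position: [0.5221, 0.269, 0.1307]
ee_rot: [180.0, 0.0, 159.7]
wrist_force: [-0.0, -0.1, 0.0]
opening: 0.0556
```

Run:
```python
from h import *
S=shot('scene','s8')
o=env.observe(); print(o['t'],o['position'],o['ee_rot'],o['opening'],o['wrist_force'])
cv2.imwrite('pics/s8.png',cv2.convertScaleAbs(cv2.resize(S['frame'][200:320,420:560],None,fx=5,fy=5),alpha=1.8))
```

```text
15.75 [0.52205819 0.26897891 0.13057125] [1.79965319e+02 2.81819114e-02 1.59675794e+02] 0.055658260615606525 [0.19139777 0.31362657 0.23785439]
```

View pics/s8.png

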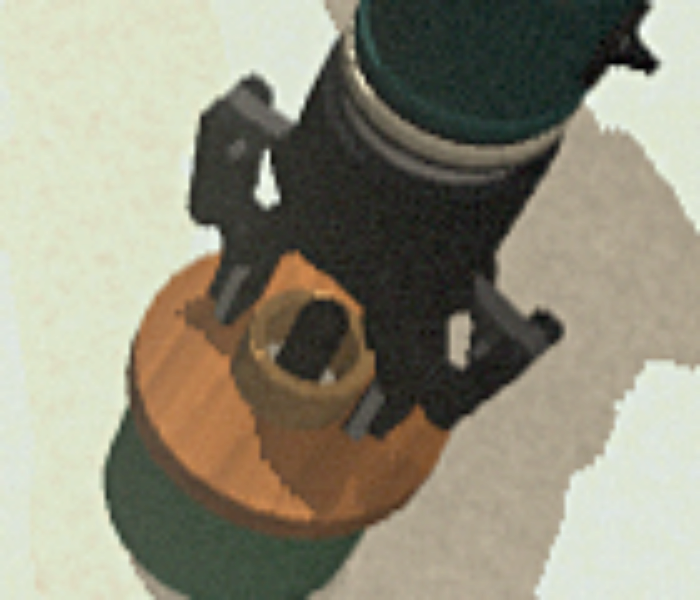

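>>> send_rows --steps '[{"rx": 0,"ry": 0,"rz": 0,"tx": 0,"ty": 0,"tz": -0.4,"jaw": 0.65},{"rx": 0,"ry": 0,"rz": 0,"tx": 0,"ty": 0,"tz": 0,"jaw": 0.6},{"rx": 0,"ry": 0,"rz": 0,"tx": 0,"ty": 0,"tz": 0,"jaw": 0.55},{"rx": 0,"ry": 0,"rz": 0,"tx": 0,"ty": 0,"tz": 0,"jaw": 0.5},{"rx": 0,"ry": 0,"rz": 0,"tx": 0,"ty": 0,"tz": 0,"jaw": 0.4},{"rx": 0,"ry": 0,"rz": 0,"tx": 0,"ty": 0,"tz": 0,"jaw": 0.4},{"rx": 0,"ry": 0,"rz": 0,"tx": 0,"ty": 0,"tz": 0,"jaw": 0.4},{"rx": 0,"ry": 0,"rz": 0,"tx": 0,"ty": 0,"tz": 0,"jaw": 0.4}]' --grip_force 30

```text
t: 16.75
position: [0.5218, 0.2689, 0.1262]
ee_rot: [-180.0, -0.0, 159.7]
wrist_force: [0.2, 0.8, 2.5]
opening: 0.046
```

The collar is gripped at 46.0 mm. Lift it straight up, slowly at first.

>>> send_rows --steps '[{"rx": 0,"ry": 0,"rz": 0,"tx": 0,"ty": 0,"tz": 0,"jaw": 0.3},{"rx": 0,"ry": 0,"rz": 0,"tx": 0,"ty": 0,"tz": 0.2,"jaw": 0.3},{"rx": 0,"ry": 0,"rz": 0,"tx": 0,"ty": 0,"tz": 0.3,"jaw": 0.3},{"rx": 0,"ry": 0,"rz": 0,"tx": 0,"ty": 0,"tz": 0.4,"jaw": 0.3},{"rx": 0,"ry": 0,"rz": 0,"tx": 0,"ty": 0,"tz": 0.6,"jaw": 0.3},{"rx": 0,"ry": 0,"rz": 0,"tx": 0,"ty": 0,"tz": 0,"jaw": 0.3},{"rx": 0,"ry": 0,"rz": 0,"tx": 0,"ty": 0,"tz": 0,"jaw": 0.3}]' --grip_force 40

```text
t: 17.62
position: [0.5218, 0.2689, 0.1413]
ee_rot: [180.0, 0.0, 159.7]
wrist_force: [1.4, -0.5, -1.8]
opening: 0.0457
```

Run:
```python
from h import *
S=shot('scene','s9')
o=env.observe(); print(o['t'],o['position'],o['ee_rot'],o['opening'],o['wrist_force'])
cv2.imwrite('pics/s9.png',cv2.convertScaleAbs(cv2.resize(S['frame'][200:320,420:560],None,fx=5,fy=5),alpha=1.8))
```

```text
17.675 [0.52175983 0.26885377 0.14117184] [-1.79996051e+02 -4.96291201e-03  1.59675998e+02] 0.04616064037311341 [-0.30306822 -0.63315154 -0.75258066]
```

View pics/s9.png

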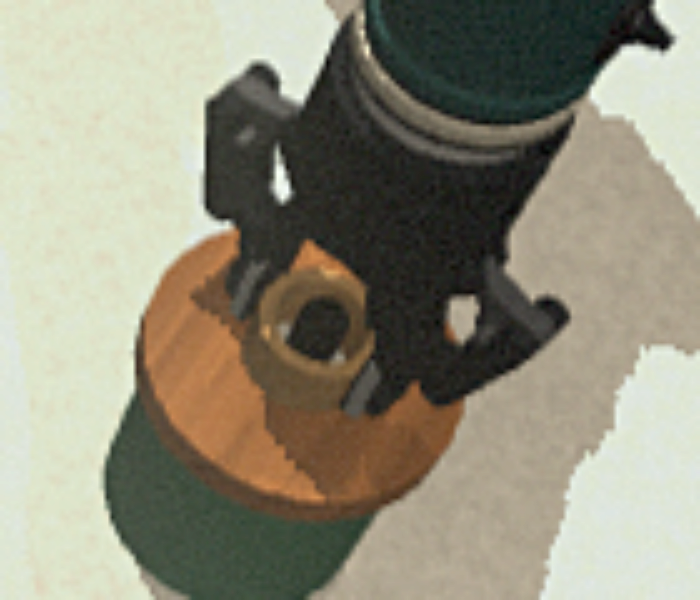

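The outer lid rises alone, with the knob staying low inside the collar. Continue to about 12.5 cm of total lift.

>>> send_rows --steps '[{"rx": 0,"ry": 0,"rz": 0,"tx": 0,"ty": 0,"tz": 0.5,"jaw": 0.3},{"rx": 0,"ry": 0,"rz": 0,"tx": 0,"ty": 0,"tz": 1,"jaw": 0.3},{"rx": 0,"ry": 0,"rz": 0,"tx": 0,"ty": 0,"tz": 1.5,"jaw": 0.3},{"rx": 0,"ry": 0,"rz": 0,"tx": 0,"ty": 0,"tz": 1.5,"jaw": 0.3},{"rx": 0,"ry": 0,"rz": 0,"tx": 0,"ty": 0,"tz": 1.5,"jaw": 0.3},{"rx": 0,"ry": 0,"rz": 0,"tx": 0,"ty": 0,"tz": 1.5,"jaw": 0.3},{"rx": 0,"ry": 0,"rz": 0,"tx": 0,"ty": 0,"tz": 1.5,"jaw": 0.3},{"rx": 0,"ry": 0,"rz": 0,"tx": 0,"ty": 0,"tz": 1,"jaw": 0.3},{"rx": 0,"ry": 0,"rz": 0,"tx": 0,"ty": 0,"tz": 0.7,"jaw": 0.3},{"rx": 0,"ry": 0,"rz": 0,"tx": 0,"ty": 0,"tz": 0.3,"jaw": 0.3},{"rx": 0,"ry": 0,"rz": 0,"tx": 0,"ty": 0,"tz": 0,"jaw": 0.3},{"rx": 0,"ry": 0,"rz": 0,"tx": 0,"ty": 0,"tz": 0,"jaw": 0.3},{"rx": 0,"ry": 0,"rz": 0,"tx": 0,"ty": 0,"tz": 0,"jaw": 0.3},{"rx": 0,"ry": 0,"rz": 0,"tx": 0,"ty": 0,"tz": 0,"jaw": 0.3}]'

```text
t: 19.42
position: [0.5218, 0.2688, 0.2509]
ee_rot: [-180.0, -0.0, 159.7]
wrist_force: [0.5, 0.4, -0.8]
opening: 0.0457
```

Run:
```python
from h import *
S=shot('scene','s10');T=shot('top','t10')
o=env.observe(); print(o['t'],o['position'],o['ee_rot'],o['opening'],o['wrist_force'],abs(o['qvel']).max())
cv2.imwrite('pics/s10.png',cv2.convertScaleAbs(S['frame'],alpha=1.6))
for n in('s10','t10'):
    c=load(n);X=cloud(c);z=X[...,2];hsv=cv2.cvtColor(c['frame'],cv2.COLOR_BGR2HSV); br=cv2.inRange(hsv,(5,90,20),(22,255,255)).astype(bool)
    m=br&(np.hypot(X[...,0]-.522,X[...,1]-.269)<.065)&(z>.19); zd=np.median(z[m]); Q=X[m&(abs(z-zd)<.006)]
    A=np.c_[Q[:,:2]-Q[:,:2].mean(0),np.ones(len(Q))]; print(n,'deck z',zd.round(4),'slope',np.degrees(np.linalg.lstsq(A,Q[:,2],rcond=None)[0][:2]).round(2))
    w=cv2.inRange(hsv,(0,0,40),(180,70,255)).astype(bool)&(np.hypot(X[...,0]-.522,X[...,1]-.269)<.06)&(z>.07)&(z<.11)
    print(w.sum(),X[w].mean(0) if w.sum() else '',np.median(z[w]) if w.sum() else '')
```

```text
19.525 [0.52182124 0.26883213 0.25107296] [-1.79989671e+02 -5.62469394e-03  1.59671889e+02] 0.04565218162403574 [ 0.83949369 -0.57531495 -1.37188403] 0.1527427155124671
s10 deck z 0.2218 slope [-0.44 -0.11]
1791 [0.53854451 0.26784273 0.09146169] 0.09288435225770708
t10 deck z 0.2233 slope [0.03 0.21]
675 [0.51341263 0.23813216 0.0943622 ] 0.0946887067601263
```

View pics/s10.png

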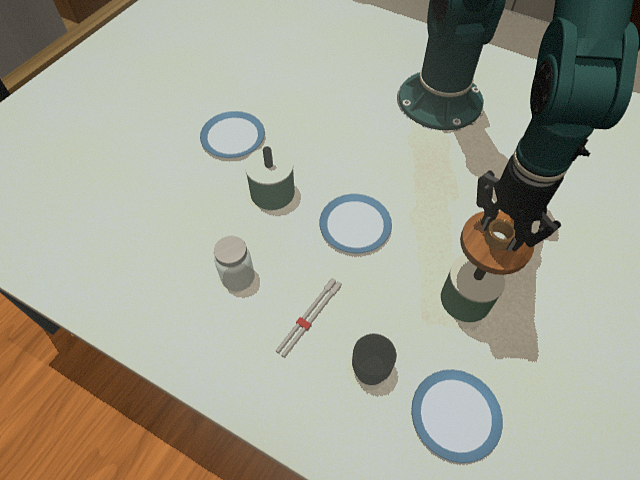

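The outer lid is held level 12.5 cm above its seat. The inner lid's flange reads 0.0929 m (scene) and 0.0947 m (top), matching the spare lid's 0.0931 and 0.0950 m. Handing in.

Run:
```python
from h import *
print(env.job_done()); o=env.observe(); print(o['t'],o['position'],o['opening'],o['wrist_force'])
```

```text
the job is handed in; nothing more can be done
None
the job is handed in; nothing more can be done
```

The job is handed in, at about 19.5 s of the 54 s allowed; no verdict was reported. I picked up the nested set by the knob from the saucer nearest the base and seated it on the open canister. Then I let go, took the outer lid by its collar and lifted it alone by 12.5 cm, where it is still held.

**Last checks**
- **Outer lid:** the deck is at about 0.222 m, tilted less than 0.5°, with the collar gripped at 45.7 mm.
- **Inner lid:** its flange height matches the spare lid's within 0.3 mm in each view. The knob was within about 1 mm of the canister axis, measured after release and before the outer lid was lifted.
- **Other things:** in the final scene picture the canisters, cup, jar and straws stand as they did at the start; I judged this by eye, not by measurement.

**Disagreements and refusals**
- The two cameras differed by about 2.5 mm in x and 2 mm in z, so I placed the lids by displacement within each camera's view, where they agreed to under 0.5 mm.
- The first move call was refused, apparently because rows must contain every key; nothing moved.
- With the knob gripped, the opening read about 16 mm against its 18 mm diameter, but it held without slipping.

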